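# Stand the turned top in the tape roll

## Task

The turned wooden top has a rounded bottom and cannot stand by itself. Take it by its stem and stand it upright, stem up, in the hole of the roll of masking tape where the roll lies, lowering it right down onto the roll before you let go. Leave the flat-footed wooden knob alone.

Things in the scene. Friction and masses are not known exactly. Their poses are not given: they have to be found in the camera images.
- turned_top: Loose top-shaped turning of pale wood, about 120 g, 115 mm tall, 80 mm across. Origin: lowest point of its rounded bottom; z: its axis, to the stem end. Nose radius 24 mm, then a flank sloping 30 deg up to the rim, 19 to 25 mm above the origin. Starts at rest on its flank: axis 30 deg from vertical, stem up and leaning to the robot's left (40 deg either side). Rolls if nudged.
- top_stem (a point): Point on the axis of the top's stem, 85 mm above the top's origin; same axes. The plain round stem is 20 mm in diameter from 46 to 108 mm above the top's origin and ends in a dome at 115 mm; below it a collar widens to the rim.
- masking_roll: Loose roll of masking tape lying flat, 96 mm outside diameter, round open hole about 60 mm in diameter, 24 mm high, 100 g. Origin: centre of its underside on the table, z up. With the top seated, the top's flank rests on the edge of the hole, its rim clear above the roll, its origin about 8 mm above the roll's origin.
- flat_knob: Bystander: loose turned drawer knob of the same pale wood, 59 mm tall, 45 mm across, standing on its own flat 44 mm foot farther from the robot. Origin: centre of its underside, z up.
Not all that is in view belongs to the job. What is shaped like the turned_top but blue or pink is not meant. Leave any purple look-alike of the masking_roll alone.

How it is judged:
By the outcome, as a careful person would: the job done as asked, in the order asked, and still so for the second after the job is handed in, with the robot touching nothing.
It also fails if it takes over 32 s, if anything falls off the work surface, if the arm or the gripper's body presses on something with over 40 N, if the wrist force passes 120 N, or if a joint passes its speed limit or range.

## Robot

A 6-joint arm with a two-finger parallel gripper is mounted at the origin on a cart in front of the work surface, level with it; the furniture and walls round the work are solid. World frame = base frame: x ahead of the robot, y to its left, z up, the work surface at z = 0. Lengths are in m, angles in degrees, forces in N, time in s.
With the tool pointing down it reaches from about 0.25 to 0.725 m from the base axis. Payload 9.7 kg.
Tool frame: the origin (TCP) lies between the finger pads; the fingertips stand 22 mm ahead of it and the grasp point (between the pads) lies 3 mm ahead of it; z points along the fingers, y is the line along which they close (so a half turn about z gives the same grasp; the last joint's range is limited). The gripper opens to 85 mm and grips with 20 to 120 N. Pads are 22 mm wide; open, the fingers measure 114 mm over their backs; the gripper's body (76 mm by 85 mm) begins 54 mm behind the grasp point. The pads swing forward as they close: fully open they stand 13 mm farther back than shut.
Start: joints at [-73.797, 4.979, 10.078, 95.1, 0, 90], TCP at [0.153, -0.528, 0.253] pointing down, gripper open.
Joint ranges: [-179.16, 179.16], [-48.56, 103.87], [-65.8, 70.77], [-126.05, 130.52], [-82.76, 87.17], [-180, 180]. Speed limits (degrees/s): [127.2, 127.2, 147.25, 180, 180, 180].

## Interface

Orientations are given as [roll, pitch, yaw] about the fixed x, y, z axes, in that order (R = Rz(yaw) Ry(pitch) Rx(roll)).
In Python, from workcell import bot, viewer, finder gives the robot as it stands.
- The arm moves only by the tool move_arm, never from a script. Its arguments are lists of equal length, an entry for each row: "offset": the shift along the tool's x, y, z in cm, a list of three; "twist": the turn, a rotation vector about the tool's x, y, z in rad, a list of three; "grip": the opening, from 0 (shut) to 1 (fully open). In form: {"offset": [[x, y, z], ...], "twist": [[ax, ay, az], ...], "grip": [grip, ...]}. A call has 1 to 5 rows; each row shifts and turns the commanded pose from where the row before left it, along the tool's axes as they then stand; what a row does not reach is not made up. A row lasts 1/10 s, in which the tool goes at most 50 mm and 8.59 degrees, less where a joint would pass 70% of its speed; a pose out of reach is approached as far as the arm can. A call is refused whole if a number of a shift passes 5 or a number of a turn 0.15, either way. A call with a gripper value outside its range is refused whole. The fingers move at their own pace and stop on an object; "force" is the grip in N (left out, the last holds). Time passes only in rows, so rows that do not move let the fingers close. It gives the time, the measured TCP pose, the force, the opening and the grip force at its end, in the units of the state.
- bot.get_obs(): the state, without advancing time (a new reading comes with each control period).
- viewer.camera(name): name is "scene" or "top" or "wrist"; returns a dict with "color" (400x640x3 uint8, red, green, blue), "depth" (400x640 float32, m along the optical axis (not along the pixel's ray), 0 where there is no reading), "vfov" (degrees; the focal length in pixels is half the picture's height over the tangent of half this angle, whatever the lens; pixels are square), "cx", "cy" (the principal point, pixels), "position" and "attitude" of the camera in the world; the wrist camera has in their place "tool_from_camera" (4x4, takes a point from camera to tool coordinates, whose origin is the TCP and whose axes are the flange's). Camera axes: x right, y down, z forward; pixel columns grow to the right and rows downward; lengths in m; the calibration is good to about 2 mm. A picture is of the moment at which its call begins: read the wrist's pose just before it.
- bot.job_done(): hands the job in; it is judged then, once.
Trained networks look in a picture, given as the dict that the camera call returned (one of the last four; its "shot" number tells which), for a name from the list of things; names that differ only in an ending like _2 or _b are one class to them, and where a whole thing is asked for, a point or a joint stands for the part that bears it (a point fixed in the world has none). Each returns a list of dicts, best first, with "p" (0 to 1); they miss things now and then, are a little off and sometimes report something else, mostly with a low value. They report only what shows in the picture. A call takes as long as a camera call. They do not tell look-alikes from the thing itself.
- finder.boxes_of(picture, thing): "position" ([column, row] in pixels, amid what is visible of it).
- finder.pinpoint(picture, thing): "position" ([column, row] in pixels: a listed point, or the origin of a listed thing).
The state is a dict: "time": time; "q": joint angles; "qd": joint speeds; "joint_efforts": joint torques, N m; "ee_pos": TCP position; "tcp_rot": TCP orientation; "wrist_force": force on the tool from outside, world axes, zero at the start; "torque": the same for the moment, N m; "opening": finger opening in m; "grasp_force": force on a finger pad.
Only numpy, scipy, OpenCV 4.12 (cv2) and the standard library are available. Lean on these libraries where they do the work, as an engineer would, in place of code of your own. Each camera call takes 0.05 s, during which the arm holds its last target. There are 200 camera calls.

## Working session

There is one attempt and no reset: what is moved stays moved. The work goes in short steps, Python scripts to look and compute and a tool call to move; the robot and the scene stay as the last step left them, time stands still between calls to the robot, and variables do not carry over. Pictures are saved under pics/ and viewed, at most 10 in all, crops included, and the job is handed in when it is done.

Besides the shell and the picture viewer there is one more tool, called as a command line: name --argument value ..., lists and objects as JSON in quotes. move_arm: Moves the arm, as the interface text tells. Its arguments: {"type":"object","properties":{"offset":{"type":"array","items":{"type":"array","items":{"type":"number"}}},"twist":{"type":"array","items":{"type":"array","items":{"type":"number"}}},"grip":{"type":"array","items":{"type":"number"}},"force":{"type":"number"}},"required":["offset","twist","grip"]}

```bash
mkdir -p pics
cat > h.py <<'E'
import numpy as np, cv2
from workcell import bot, viewer, finder
from scipy.spatial.transform import Rotation as R
def K(p):
    f=200/np.tan(np.radians(p["vfov"])/2); return f,p["cx"],p["cy"]
def pose(p,obs=None):
    if "tool_from_camera" in p:
        T=np.eye(4);T[:3,:3]=R.from_euler('xyz',obs["tcp_rot"],degrees=True).as_matrix();T[:3,3]=obs["ee_pos"]
        return T@np.array(p["tool_from_camera"])
    T=np.eye(4);a=np.array(p["attitude"])
    T[:3,:3]=a if a.shape==(3,3) else R.from_euler('xyz',a,degrees=True).as_matrix()
    T[:3,3]=p["position"];return T
def ray(p,T,uv):
    f,cx,cy=K(p);d=T[:3,:3]@np.array([(uv[0]-cx)/f,(uv[1]-cy)/f,1]);return T[:3,3],d
def at(p,T,uv):
    o,d=ray(p,T,uv);u,v=[int(round(x)) for x in uv]
    w=p["depth"][max(v-2,0):v+3,max(u-2,0):u+3];w=w[w>0]
    return o+d*np.median(w) if len(w) else None
def cloud(p,T):
    f,cx,cy=K(p);v,u=np.mgrid[:400,:640];z=p["depth"]
    P=np.stack([(u-cx)/f*z,(v-cy)/f*z,z],-1)@T[:3,:3].T+T[:3,3];P[z==0]=np.nan;return P
def tri(rs):
    A=0;b=0
    for o,d in rs:
        d=d/np.linalg.norm(d);M=np.eye(3)-np.outer(d,d);A=A+M;b=b+M@o
    return np.linalg.solve(A,b)
E
cat > a.py <<'E'
from h import *
np.set_printoptions(precision=4,suppress=True)
print(bot.get_obs())
ims=[]
for n in("scene","top"):
    p=viewer.camera(n);T=pose(p);print(n,p["attitude"],p["position"],p["vfov"])
    im=p["color"][:,:,::-1].copy()
    for th in("turned_top","top_stem","masking_roll","flat_knob"):
        for fn,c in((finder.pinpoint,"P"),(finder.boxes_of,"B")):
            for r in fn(p,th)[:5]:
                print(c,th,round(r["p"],2),np.round(r["position"],1),at(p,T,r["position"]))
                cv2.drawMarker(im,tuple(int(x) for x in r["position"]),(0,0,255) if c=="P" else (0,255,0),0,8)
    cv2.imwrite(f"pics/{n}1.png",im)
E
python3 a.py
```

```text
{'time': 0.0, 'q': array([-73.799 ,   5.0102,  10.0343,  95.0988,  -0.001 ,  90.    ]), 'qd': array([ 0.0066, -0.0106,  0.0447, -0.0725,  0.0151,  0.0198]), 'joint_efforts': array([  0.0004, -52.0392,  46.4799,   0.0165,   0.    ,   0.    ]), 'ee_pos': array([ 0.1534, -0.528 ,  0.2526]), 'tcp_rot': array([-179.9253,    0.001 ,   16.201 ]), 'wrist_force': array([-0.3936, -0.0317,  0.5764]), 'torque': array([-0.016 ,  0.0328, -0.0015]), 'grasp_force': 0.0, 'opening': 0.08543442361144941}
scene [-116.2357    0.8487 -147.0894] [0.0675 0.7229 0.4581] 55.31610160389735
P turned_top 0.96 [428.4 202.3] [ 0.3118 -0.1683  0.0168]
P turned_top 0.79 [282.9 272.5] [0.4413 0.2758 0.0262]
P turned_top 0.62 [366.5 255.7] [0.3354 0.1413 0.0235]
B turned_top 0.95 [428.7 193.8] [ 0.312  -0.1621  0.0434]
B turned_top 0.75 [360.9 245.6] [0.3522 0.134  0.0376]
B turned_top 0.56 [271.6 265.1] [0.4581 0.2865 0.0431]
P top_stem 0.62 [428.  170.7] [ 0.3353 -0.2126  0.0842]
P top_stem 0.6 [351.  225.3] [0.3659 0.1529 0.0897]
B top_stem 0.96 [429.1 192.7] [ 0.3135 -0.17    0.043 ]
B top_stem 0.82 [359.7 242.7] 
[... 789 characters left out ...]
7.3 281.2] [ 0.3284 -0.1907  0.047 ]
P top_stem 0.89 [213.3 226.6] [0.4569 0.2933 0.0917]
P top_stem 0.86 [446.1 280. ] [ 0.3346 -0.222   0.0934]
P top_stem 0.6 [282.4 267.8] [0.364  0.1401 0.0821]
B top_stem 0.76 [428.9 284.1] [ 0.3218 -0.1941  0.0471]
B top_stem 0.66 [230.6 223.9] [0.4643 0.2635 0.0443]
B top_stem 0.63 [293.5 269.1] [0.3588 0.1172 0.0471]
P masking_roll 0.91 [315.5 219.5] [0.4746 0.0658 0.0009]
P masking_roll 0.85 [395.1 125.4] [ 0.7053 -0.1327  0.0011]
B masking_roll 0.92 [392.3 112. ] [ 0.7395 -0.1268 -0.0002]
B masking_roll 0.58 [306.9 206.9] [0.505  0.0863 0.0073]
P flat_knob 0.61 [300.3 151.7] [0.6309 0.0997 0.0577]
B flat_knob 0.5 [297.  148.2] [0.6389 0.1074 0.0593]
```

View pics/scene1.png

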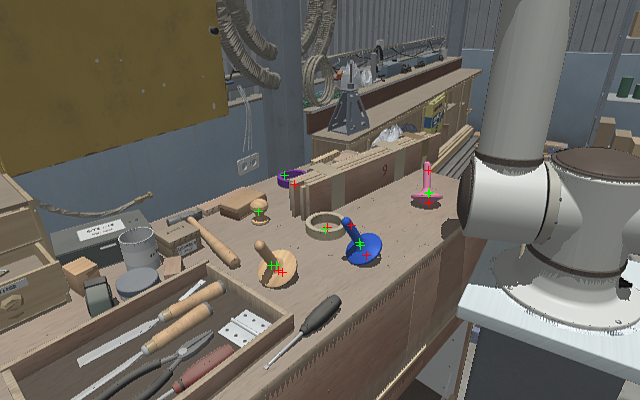

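View pics/top1.png

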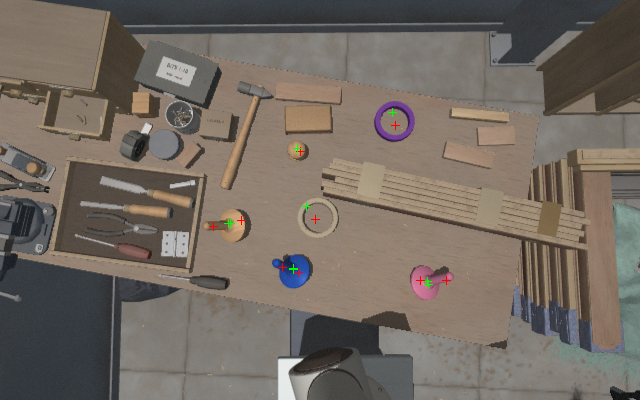

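The pale top is at about (232,225) in the top view, with its stem leaning left (+y). The tan roll is at (318,217) and the knob at (298,150). The blue and pink tops and the purple roll are decoys. Next I'll fit poses from the depth data.

```bash
cat > b.py <<'E'
from h import *
from scipy.optimize import least_squares
np.set_printoptions(precision=4,suppress=True)
for n in("scene","top"):
    p=viewer.camera(n);C=cloud(p,pose(p)).reshape(-1,3)
    C=C[~np.isnan(C[:,0])]
    t=C[(np.hypot(C[:,0]-.47,C[:,1]-.265)<.085)&(C[:,2]>.058)&(C[:,2]<.13)]
    def f(q):
        d=np.array([.5*np.cos(q[2]),.5*np.sin(q[2]),.75**.5]);v=t-[q[0],q[1],.024]
        s=v@d; s1=np.clip(s,None,.081)
        return np.linalg.norm(v-s1[:,None]*d,axis=1)-.010
    r=least_squares(f,[.47,.24,1.8],loss='soft_l1',f_scale=.003)
    print(n,"top C,az",r.x[:2],np.degrees(r.x[2]),len(t),np.median(abs(r.fun)))
    t=C[(np.hypot(C[:,0]-.475,C[:,1]-.062)<.065)&(C[:,2]>.019)&(C[:,2]<.03)]
    r=least_squares(lambda q:np.maximum(.030-(h:=np.hypot(*(t[:,:2]-q).T)),0)+np.maximum(h-.048,0),[.475,.062])
    print("roll",r.x,len(t),np.median(t[:,2]),t.min(0),t.max(0))
    s=C[(C[:,0]>.38)&(C[:,0]<.6)&(C[:,1]>-.08)&(C[:,1]<.05)&(C[:,2]>.03)&(C[:,2]<.2)];print("planks",s.min(0),s.max(0))
    b=C[(C[:,0]>.35)&(C[:,0]<.6)&(C[:,1]>.3)&(C[:,1]<.4)&(C[:,2]>.02)&(C[:,2]<.15)];print("box",b.min(0),b.max(0))
E
python3 b.py
```

```text
scene top C,az [0.4624 0.2674] 101.04337960080247 233 0.0003341868491855502
roll [0.4858 0.0632] 381 0.022548267759490592 [0.4323 0.0152 0.019 ] [0.5382 0.1117 0.0298]
planks [ 0.5029 -0.08    0.0301] [0.5999 0.05   0.1004]
box [0.3521 0.3004 0.02  ] [0.5949 0.4    0.1049]
top top C,az [0.4626 0.2654] 98.65378697374987 186 0.0007539751975452341
roll [0.4812 0.0601] 565 0.024827119752349303 [0.4321 0.0146 0.0191] [0.5324 0.1073 0.03  ]
planks [ 0.4344 -0.08    0.0303] [0.5998 0.05   0.1059]
box [0.353  0.3001 0.0202] [0.5931 0.4    0.1091]
```

```bash
cat > plan.py <<'E'
import sys
from h import *
def plan(P,Rt,n,cur=None):
    o=bot.get_obs();p=np.array(o["ee_pos"]) if cur is None else np.array(cur[0])
    r=R.from_euler('xyz',o["tcp_rot"],degrees=True) if cur is None else cur[1]
    offs=[];tw=[]
    for i in range(n):
        k=n-i
        d=r.inv().apply((np.array(P)-p)/k)*100; w=(r.inv()*Rt).as_rotvec()/k
        d=np.round(d,1 if k>1 else 2);w=np.round(w,2 if k>1 else 3)
        p=p+r.apply(d/100); r=r*R.from_rotvec(w)
        offs.append(d.tolist());tw.append(w.tolist())
        if i%5==4 or k==1: print("offset",offs,"twist",tw);offs=[];tw=[]
    print("end",p,r.as_euler('xyz',degrees=True)); return p,r
def tool(d,yhint):
    z=-np.array(d);z=z/np.linalg.norm(z);y=np.array(yhint)-np.dot(yhint,z)*z;y/=np.linalg.norm(y)
    return R.from_matrix(np.stack([np.cross(y,z),y,z],1))
def axis(az): a=np.radians(az);return np.array([.5*np.cos(a),.5*np.sin(a),.75**.5])
E
cat > c.py <<'E'
from plan import *
np.set_printoptions(precision=3,suppress=True)
p=viewer.camera("top");C=cloud(p,pose(p)).reshape(-1,3)
for y in np.arange(.28,.42,.01):
    s=C[(abs(C[:,0]-.50)<.015)&(abs(C[:,1]-y)<.005)];print("%.2f %.3f"%(y,np.nanmax(s[:,2]) if len(s) else -1),end="; ")
d=axis(99.8);S=np.array([.4625,.2664,.024])+.061*d
print(S)
plan(S+.13*d,tool(d,[np.sin(np.radians(99.8)),-np.cos(np.radians(99.8)),0]),22)
E
python3 c.py
```

```text
0.28 0.029; 0.29 0.019; 0.30 0.005; 0.31 0.006; 0.32 0.005; 0.33 0.005; 0.34 0.041; 0.35 0.041; 0.36 0.037; 0.37 0.037; 0.38 0.032; 0.39 0.031; 0.40 0.024; 0.41 0.034; [0.457 0.296 0.077]
offset [[2.4, -3.5, 0.3], [2.6, -3.4, 0.2], [2.8, -3.2, 0.0], [3.0, -3.0, -0.1], [3.2, -2.8, -0.2]] twist [[-0.02, -0.02, -0.06], [-0.02, -0.02, -0.06], [-0.02, -0.02, -0.07], [-0.02, -0.02, -0.06], [-0.02, -0.02, -0.07]]
offset [[3.4, -2.6, -0.3], [3.5, -2.4, -0.4], [3.7, -2.1, -0.5], [3.8, -1.8, -0.7], [3.9, -1.6, -0.8]] twist [[-0.02, -0.02, -0.06], [-0.02, -0.02, -0.07], [-0.02, -0.02, -0.06], [-0.02, -0.02, -0.07], [-0.02, -0.02, -0.06]]
offset [[4.0, -1.3, -0.9], [4.0, -1.0, -1.0], [4.0, -0.8, -1.1], [4.1, -0.4, -1.2], [4.1, -0.2, -1.2]] twist [[-0.02, -0.02, -0.07], [-0.02, -0.02, -0.06], [-0.02, -0.02, -0.07], [-0.02, -0.02, -0.06], [-0.01, -0.02, -0.07]]
offset [[4.0, 0.1, -1.3], [4.0, 0.4, -1.4], [4.0, 0.7, -1.4], [3.9, 0.9, -1.5], [3.8, 1.2, -1.5]] twist [[-0.02, -0.02, -0.06], [-0.02, -0.01, -0.07], [-0.01, -0.01, -0.06], [-0.01, -0.02, -0.07], [-0.02, -0.02, -0.06]]
offset [[3.6, 1.5, -1.6], [3.52, 1.77, -1.62]] twist [[-0.02, -0.01, -0.07], [-0.011, -0.015, -0.064]]
end [0.446 0.36  0.189] [179.969  30.024  99.788]
```

move_arm --offset '[[2.4, -3.5, 0.3], [2.6, -3.4, 0.2], [2.8, -3.2, 0.0], [3.0, -3.0, -0.1], [3.2, -2.8, -0.2]]' --twist '[[-0.02, -0.02, -0.06], [-0.02, -0.02, -0.06], [-0.02, -0.02, -0.07], [-0.02, -0.02, -0.06], [-0.02, -0.02, -0.07]]' --grip '[1, 1, 1, 1, 1]'

```text
time: 1.55
ee_pos: [0.2193, -0.3247, 0.2393]
tcp_rot: [175.2, 6.6, 34.4]
wrist_force: [0.4, -0.2, 1.0]
opening: 0.0852
grasp_force: 0.0
```

move_arm --offset '[[3.4, -2.6, -0.3], [3.5, -2.4, -0.4], [3.7, -2.1, -0.5], [3.8, -1.8, -0.7], [3.9, -1.6, -0.8]]' --twist '[[-0.02, -0.02, -0.06], [-0.02, -0.02, -0.07], [-0.02, -0.02, -0.06], [-0.02, -0.02, -0.07], [-0.02, -0.02, -0.06]]' --grip '[1, 1, 1, 1, 1]'

```text
time: 2.05
ee_pos: [0.2853, -0.1248, 0.2251]
tcp_rot: [172.7, 14.1, 52.1]
wrist_force: [0.4, -0.6, 0.8]
opening: 0.0851
grasp_force: 0.0
```

move_arm --offset '[[4.0, -1.3, -0.9], [4.0, -1.0, -1.0], [4.0, -0.8, -1.1], [4.1, -0.4, -1.2], [4.1, -0.2, -1.2]]' --twist '[[-0.02, -0.02, -0.07], [-0.02, -0.02, -0.06], [-0.02, -0.02, -0.07], [-0.02, -0.02, -0.06], [-0.01, -0.02, -0.07]]' --grip '[1, 1, 1, 1, 1]'

```text
time: 2.55
ee_pos: [0.3535, 0.0766, 0.2114]
tcp_rot: [173.5, 22.2, 71.1]
wrist_force: [0.9, -0.7, 1.5]
opening: 0.0854
grasp_force: 0.0
```

move_arm --offset '[[4.0, 0.1, -1.3], [4.0, 0.4, -1.4], [4.0, 0.7, -1.4], [3.9, 0.9, -1.5], [3.8, 1.2, -1.5]]' --twist '[[-0.02, -0.02, -0.06], [-0.02, -0.01, -0.07], [-0.01, -0.01, -0.06], [-0.01, -0.02, -0.07], [-0.02, -0.02, -0.06]]' --grip '[1, 1, 1, 1, 1]'

```text
time: 3.05
ee_pos: [0.4211, 0.2777, 0.1956]
tcp_rot: [177.4, 28.3, 90.8]
wrist_force: [1.6, 0.2, 0.1]
opening: 0.0854
grasp_force: 0.0
```

move_arm --offset '[[3.6, 1.5, -1.6], [3.52, 1.77, -1.62], [0, 0, 0], [0, 0, 0]]' --twist '[[-0.02, -0.01, -0.07], [-0.011, -0.015, -0.064], [0, 0, 0], [0, 0, 0]]' --grip '[1, 1, 1, 1]'

```text
time: 3.45
ee_pos: [0.4481, 0.3565, 0.1896]
tcp_rot: [180.0, 30.0, 99.5]
wrist_force: [-0.8, -1.0, 0.7]
opening: 0.0852
grasp_force: 0.0
```

```bash
cat > d.py <<'E'
from plan import *
from scipy.optimize import least_squares
np.set_printoptions(precision=4,suppress=True)
o=bot.get_obs();p=viewer.camera("wrist");T=pose(p,o);print(o["ee_pos"],o["tcp_rot"],o["q"])
cv2.imwrite("pics/w1.png",p["color"][:,:,::-1])
for th in("top_stem","turned_top"):
    for r in finder.pinpoint(p,th)[:3]: print(th,r["p"],r["position"],at(p,T,r["position"]))
C=cloud(p,T).reshape(-1,3);C=C[~np.isnan(C[:,0])]
t=C[(np.hypot(C[:,0]-.46,C[:,1]-.29)<.06)&(C[:,2]>.058)&(C[:,2]<.125)]
def f(q):
    d=axis(q[2]*57.2958);v=t-[q[0],q[1],.024];s=np.clip(v@d,None,.081)
    return np.linalg.norm(v-s[:,None]*d,axis=1)-.010
if len(t)>20:
    r=least_squares(f,[.462,.266,1.74],loss='soft_l1',f_scale=.003);print(r.x[:2],np.degrees(r.x[2]),len(t),np.median(abs(r.fun)))
E
python3 d.py
```

```text
[0.4481 0.3565 0.1896] [179.9975  29.9808  99.4967] [ 48.7468  24.7988  22.0929 107.3447 -22.7679 133.3265]
top_stem 0.89 [318.6, 195.3] [0.4513 0.3172 0.0984]
top_stem 0.58 [216.2, 284.5] [0.4051 0.352  0.1883]
turned_top 0.91 [206.2, 333.1] [0.4053 0.3502 0.2071]
turned_top 0.82 [209.9, 242.1] [0.3524 0.1438 0.0236]
turned_top 0.8 [323.0, 171.0] [0.4594 0.287  0.0398]
[0.4602 0.2678] 99.55850021540162 945 0.0011368602503499647
```

View pics/w1.png

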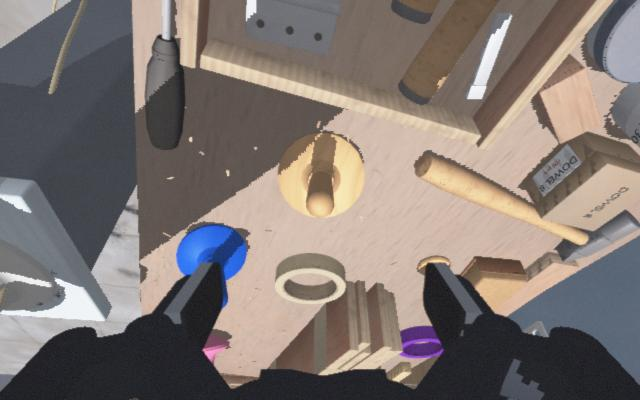

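The wrist view shows the pale top's stem at (318,195), centred between the fingers, with the roll at (310,278) and the blue decoy at (212,252). The three fits agree to about 2 mm.

```bash
cat > e.py <<'E'
from plan import *
np.set_printoptions(precision=3,suppress=True)
d=axis(99.6);S=np.array([.4612,.2672,.024])+.061*d
plan(S+.003*d,tool(d,[np.sin(np.radians(99.6)),-np.cos(np.radians(99.6)),0]),5)
E
python3 e.py
```

```text
offset [[0.1, -0.0, 2.5], [0.1, -0.0, 2.5], [0.2, -0.1, 2.5], [0.1, -0.0, 2.6], [0.19, -0.09, 2.5]] twist [[0.0, -0.0, -0.0], [0.0, -0.0, -0.0], [0.0, -0.0, -0.0], [0.0, -0.0, -0.0], [0.001, -0.003, -0.005]]
end [0.456 0.299 0.079] [-179.976   30.017   99.628]
```

move_arm --offset '[[0.4, -0.1, 2.5], [0.3, -0.1, 2.5], [0, 0, 2.5], [0, 0, 2.0], [0, 0, 0]]' --twist '[[0, 0, 0], [0, 0, 0], [0, 0, 0], [0, 0, 0], [0, 0, 0]]' --grip '[1, 1, 1, 1, 1]'

```text
time: 4.1
ee_pos: [0.4526, 0.3124, 0.1047]
tcp_rot: [180.0, 29.9, 99.3]
wrist_force: [-0.3, 0.1, -0.0]
opening: 0.0856
grasp_force: 0.0
```

```bash
python3 e.py; python3 d.py
```

```text
offset [[0.0, 0.0, 0.6], [0.0, 0.0, 0.6], [0.0, 0.0, 0.6], [0.0, 0.1, 0.5], [0.05, 0.0, 0.59]] twist [[-0.0, -0.0, -0.0], [-0.0, -0.0, -0.0], [-0.0, -0.0, -0.0], [-0.0, -0.0, -0.0], [-0.002, -0.001, -0.005]]
end [0.456 0.299 0.079] [-179.998   29.994   99.629]
[0.4526 0.3124 0.1047] [179.951   29.9362  99.2982] [ 45.7055  20.9981   7.8301  95.661  -23.7121 130.3813]
turned_top 0.86 [325.1, 204.0] [0.4578 0.2861 0.0327]
turned_top 0.57 [185.4, 286.6] [0.4016 0.3215 0.1125]
[0.4289 0.2992] 29.354060211258922 6518 0.02188458508386704
```

move_arm --offset '[[0, 0.1, 1.5], [0, 0, 1.4], [0, 0, 0]]' --twist '[[0, 0, 0], [0, 0, 0], [0, 0, 0]]' --grip '[1, 1, 1]'

```text
time: 4.55
ee_pos: [0.4565, 0.3006, 0.0802]
tcp_rot: [179.9, 29.9, 99.4]
wrist_force: [-0.4, 0.2, 0.1]
opening: 0.0853
grasp_force: 0.0
```

move_arm --offset '[[0, 0, 0], [0, 0, 0], [0, 0, 0], [0, 0, 0], [0, 0, 0]]' --twist '[[0, 0, 0], [0, 0, 0], [0, 0, 0], [0, 0, 0], [0, 0, 0]]' --grip '[0.5, 0.4, 0.3, 0.2, 0.1]' --force 40

```text
time: 5.05
ee_pos: [0.4565, 0.301, 0.0805]
tcp_rot: [179.9, 29.9, 99.4]
wrist_force: [0.0, 1.2, 1.9]
opening: 0.0189
grasp_force: 39.1
```

move_arm --offset '[[0, 0, 0], [0, 0, 0], [0, 0, 0], [0, 0, 0], [0, 0, 0]]' --twist '[[0, 0, 0], [0, 0, 0], [0, 0, 0], [0, 0, 0], [0, 0, 0]]' --grip '[0.0, 0.0, 0.0, 0.0, 0.0]' --force 40

```text
time: 5.55
ee_pos: [0.4566, 0.301, 0.0805]
tcp_rot: [179.9, 29.9, 99.4]
wrist_force: [-2.5, 1.2, 5.6]
opening: 0.0191
grasp_force: 39.6
```

```bash
cat > f.py <<'E'
from plan import *
np.set_printoptions(precision=3,suppress=True)
o=bot.get_obs();r0=R.from_euler('xyz',o["tcp_rot"],degrees=True)
c=plan(np.array(o["ee_pos"])+[0,0,.07],r0,3)
plan([.475,.14,.20],R.from_euler('xyz',[180,0,85],degrees=True),10,c)
E
python3 f.py
```

```text
offset [[-1.2, 0.0, -2.0], [-1.1, 0.0, -2.0], [-1.19, 0.02, -2.07]] twist [[0.0, 0.0, 0.0], [0.0, 0.0, 0.0], [0.0, 0.0, 0.0]]
end [0.457 0.301 0.15 ] [179.856  29.868  99.395]
offset [[-1.6, -0.1, 0.4], [-1.7, -0.0, 0.3], [-1.7, 0.0, 0.2], [-1.7, 0.0, 0.1], [-1.7, 0.1, 0.0]] twist [[0.01, 0.05, 0.02], [0.01, 0.05, 0.03], [0.01, 0.05, 0.02], [0.01, 0.05, 0.02], [0.0, 0.05, 0.03]]
offset [[-1.7, 0.1, -0.0], [-1.7, 0.2, -0.1], [-1.6, 0.2, -0.2], [-1.7, 0.2, -0.3], [-1.58, 0.33, -0.45]] twist [[0.01, 0.05, 0.02], [0.0, 0.05, 0.03], [0.01, 0.06, 0.02], [0.0, 0.05, 0.03], [0.009, 0.06, 0.023]]
end [0.475 0.14  0.2  ] [-179.974   -0.018   84.998]
```

move_arm --offset '[[-0.6, 0, -1.0], [-1.2, 0.0, -2.0], [-1.2, 0.0, -2.0], [-0.5, 0, -1.0], [0, 0, 0]]' --twist '[[0, 0, 0], [0, 0, 0], [0, 0, 0], [0, 0, 0], [0, 0, 0]]' --grip '[0, 0, 0, 0, 0]'

```text
time: 6.05
ee_pos: [0.457, 0.3008, 0.1511]
tcp_rot: [179.7, 29.8, 99.3]
wrist_force: [0.0, 0.3, -1.4]
opening: 0.0191
grasp_force: 39.3
```

move_arm --offset '[[-1.6, -0.1, 0.4], [-1.7, 0, 0.3], [-1.7, 0, 0.2], [-1.7, 0, 0.1], [-1.7, 0.1, 0]]' --twist '[[0.01, 0.05, 0.02], [0.01, 0.05, 0.03], [0.01, 0.05, 0.02], [0.01, 0.05, 0.02], [0, 0.05, 0.03]]' --grip '[0, 0, 0, 0, 0]'

```text
time: 6.55
ee_pos: [0.4655, 0.219, 0.1736]
tcp_rot: [179.4, 15.5, 92.0]
wrist_force: [-0.3, 0.4, -1.0]
opening: 0.0188
grasp_force: 39.3
```

move_arm --offset '[[-1.7, 0.1, 0], [-1.7, 0.2, -0.1], [-1.6, 0.2, -0.2], [-1.7, 0.2, -0.3], [-1.6, 0.3, -0.4]]' --twist '[[0.01, 0.05, 0.02], [0, 0.05, 0.03], [0.01, 0.06, 0.02], [0, 0.05, 0.03], [0.01, 0.06, 0.02]]' --grip '[0, 0, 0, 0, 0]'

```text
time: 7.05
ee_pos: [0.4743, 0.1385, 0.1977]
tcp_rot: [-179.8, -0.1, 85.1]
wrist_force: [-0.0, -0.8, -0.4]
opening: 0.0194
grasp_force: 39.3
```

```bash
cat > g.py <<'E'
from plan import *
from scipy.optimize import least_squares
np.set_printoptions(precision=4,suppress=True)
o=bot.get_obs();print(o["ee_pos"],o["tcp_rot"],o["opening"],o["grasp_force"],o["q"])
for n in("wrist","scene"):
    p=viewer.camera(n);T=pose(p,o)
    cv2.imwrite(f"pics/{n}2.png",p["color"][:,:,::-1])
    for r in finder.pinpoint(p,"masking_roll")[:2]: 
        a,d=ray(p,T,r["position"]);print(n,r["p"],r["position"],a-d*a[2]/d[2])
    C=cloud(p,T).reshape(-1,3);C=C[~np.isnan(C[:,0])]
    t=C[(np.hypot(C[:,0]-.482,C[:,1]-.061)<.06)&(C[:,2]>.019)&(C[:,2]<.029)]
    if len(t)>30:
        r=least_squares(lambda q:np.maximum(.030-(h:=np.hypot(*(t[:,:2]-q).T)),0)+np.maximum(h-.048,0),[.482,.061],loss='soft_l1',f_scale=.002)
        print("roll",r.x,len(t),np.median(t[:,2]))
    # held top axis: stem/rim relative to TCP
    e=o["ee_pos"];t=C[(np.hypot(C[:,0]-e[0],C[:,1]-e[1])<.05)&(C[:,2]<e[2]-.045)&(C[:,2]>e[2]-.1)]
    if len(t): print("held",t.mean(0)-e,t.min(0)-e,t.max(0)-e)
E
python3 g.py; python3 -c "
import cv2,numpy as np
a=cv2.imread('pics/wrist2.png');b=cv2.imread('pics/scene2.png')[120:320,200:520]
cv2.imwrite('pics/both.png',np.vstack([cv2.resize(a,(480,300)),cv2.resize(b,(480,300))]))"
```

```text
[0.4743 0.1385 0.1977] [-179.8371   -0.0805   85.1086] 0.019420129815292266 39.291664523334475 [ 16.2036  -3.3408  -4.502   88.9619   0.1337 111.0948]
roll [0.4961 0.0301] 214 0.02526698686496595
held [-0.0004  0.0136 -0.0588] [-0.0414 -0.0243 -0.0705] [ 0.0382  0.0389 -0.045 ]
scene 0.78 [329.2, 228.7] [0.4748 0.0552 0.    ]
scene 0.71 [295.3, 180.0] [ 0.7169 -0.1424  0.    ]
roll [0.4851 0.0634] 379 0.022509045643629988
held [-0.0099  0.0117 -0.0614] [-0.0401 -0.0383 -0.0877] [ 0.0364  0.038  -0.0451]
```

View pics/both.png

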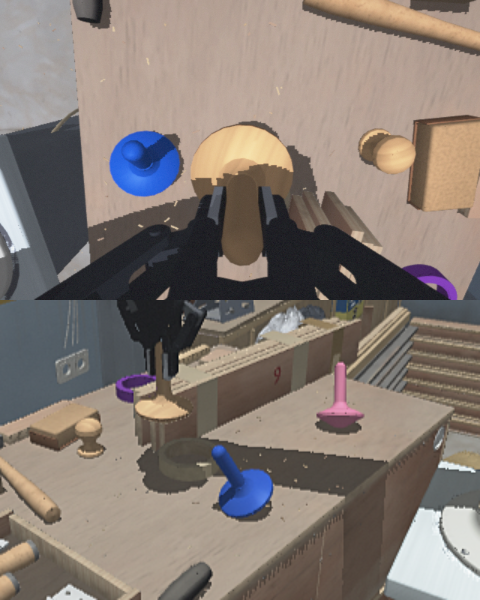

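The top hangs upright and the roll is where it was: in the lower view, the roll sits just below and right of the held top. I'll move over it and descend.

```bash
cat > k.py <<'E'
from plan import *
np.set_printoptions(precision=3,suppress=True)
Rt=R.from_euler('xyz',[180,0,85],degrees=True)
c=plan([.4845,.062,.17],Rt,4);plan([.4845,.062,.118],Rt,4,c)
E
python3 k.py
```

```text
offset [[-1.9, 0.4, 0.7], [-1.9, 0.4, 0.7], [-1.9, 0.4, 0.7], [-1.84, 0.46, 0.69]] twist [[-0.0, 0.0, 0.0], [-0.0, 0.0, 0.0], [-0.0, 0.0, 0.0], [-0.003, 0.001, 0.002]]
end [0.485 0.062 0.17 ] [179.973   0.015  84.971]
offset [[-0.0, -0.0, 1.3], [-0.0, -0.0, 1.3], [-0.0, -0.0, 1.3], [-0.0, -0.0, 1.3]] twist [[0.0, 0.0, -0.0], [0.0, 0.0, -0.0], [0.0, 0.0, -0.0], [0.0, 0.0, -0.0]]
end [0.485 0.062 0.118] [179.973   0.015  84.971]
```

move_arm --offset '[[-1.9, 0.4, 0.7], [-1.9, 0.4, 0.7], [-1.9, 0.4, 0.7], [-1.8, 0.5, 0.7], [0, 0, 0]]' --twist '[[0, 0, 0], [0, 0, 0], [0, 0, 0], [-0.003, 0.001, 0.002], [0, 0, 0]]' --grip '[0, 0, 0, 0, 0]'

```text
time: 7.75
ee_pos: [0.4847, 0.0623, 0.1687]
tcp_rot: [-179.9, 0.1, 85.0]
wrist_force: [0.6, 0.1, -1.2]
opening: 0.0191
grasp_force: 39.3
```

move_arm --offset '[[0, 0, 1.3], [0, 0, 1.3], [0, 0, 1.3], [0, 0, 1.0], [0, 0, 0]]' --twist '[[0, 0, 0], [0, 0, 0], [0, 0, 0], [0, 0, 0], [0, 0, 0]]' --grip '[0, 0, 0, 0, 0]'

```text
time: 8.25
ee_pos: [0.4843, 0.0633, 0.1196]
tcp_rot: [-179.9, -0.0, 85.1]
wrist_force: [-0.6, 0.4, 0.7]
opening: 0.0192
grasp_force: 39.3
```

```bash
cat > s.py <<'E'
from plan import *
import sys
o=bot.get_obs();print(o["time"],o["ee_pos"],o["tcp_rot"],o["wrist_force"])
out=[]
for n,(r,c) in {"scene":(170,270),"top":(165,265)}.items():
    p=viewer.camera(n);out.append(cv2.resize(p["color"][r:r+100,c:c+110,::-1],(440,400),interpolation=cv2.INTER_CUBIC)[:,:390])
cv2.imwrite(f"pics/{sys.argv[1]}.png",np.hstack(out))
E
python3 s.py hov
```

```text
8.25 [0.48428513 0.06325082 0.11962231] [-1.79910832e+02 -1.13768310e-02  8.50809607e+01] [-0.59263752  0.38065636  0.66356235]
```

View pics/hov.png

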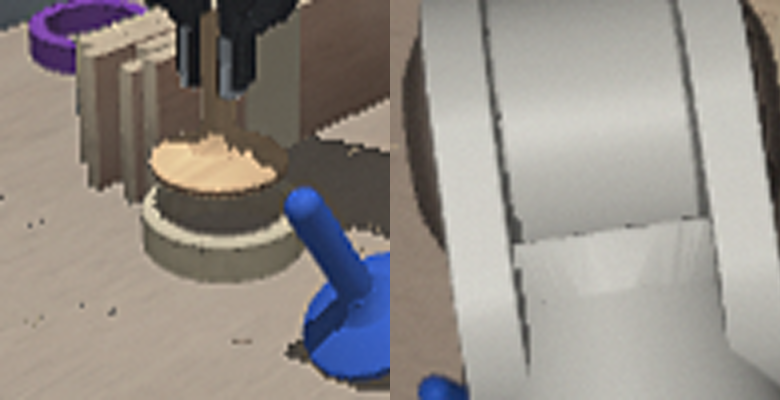

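The rim (148–290) sits centred over the roll (142–303), so I'll descend until contact.

move_arm --offset '[[0, 0, 1.0], [0, 0, 0.7], [0, 0, 0.2], [0, 0, 0.1], [0, 0, 0]]' --twist '[[0, 0, 0], [0, 0, 0], [0, 0, 0], [0, 0, 0], [0, 0, 0]]' --grip '[0, 0, 0, 0, 0]'

```text
time: 8.85
ee_pos: [0.4853, 0.063, 0.1016]
tcp_rot: [179.9, -0.0, 85.0]
wrist_force: [0.3, 0.2, -1.2]
opening: 0.0192
grasp_force: 39.3
```

move_arm --offset '[[0, 0, 0.1], [0, 0, 0.1], [0, 0, 0]]' --twist '[[0, 0, 0], [0, 0, 0], [0, 0, 0]]' --grip '[0, 0, 0]'

```text
time: 9.15
ee_pos: [0.4855, 0.0631, 0.1011]
tcp_rot: [179.8, -0.1, 85.0]
wrist_force: [-3.9, -0.6, 8.8]
opening: 0.0193
grasp_force: 40.4
```

Contact is 8.8 N, with the hole pushing the top towards -x. I'll comply by shifting 2 mm that way and easing down.

move_arm --offset '[[0, -0.1, 0], [0, -0.1, 0], [0, 0, 0.1], [0, 0, 0]]' --twist '[[0, 0, 0], [0, 0, 0], [0, 0, 0], [0, 0, 0]]' --grip '[0, 0, 0, 0]'

```text
time: 9.55
ee_pos: [0.4838, 0.0634, 0.1001]
tcp_rot: [179.8, -0.1, 85.1]
wrist_force: [-3.5, 0.1, 11.4]
opening: 0.0195
grasp_force: 40.7
```

move_arm --offset '[[0, -0.1, 0], [0, -0.1, 0], [0, 0, 0.1], [0, 0, 0]]' --twist '[[0, 0, 0], [0, 0, 0], [0, 0, 0], [0, 0, 0]]' --grip '[0, 0, 0, 0]'

```text
time: 9.95
ee_pos: [0.4817, 0.0636, 0.099]
tcp_rot: [179.8, -0.1, 85.1]
wrist_force: [-4.3, 0.7, 12.4]
opening: 0.0193
grasp_force: 40.8
```

```bash
python3 s.py seat
```

```text
9.95 [0.48174667 0.06364726 0.09902492] [ 1.79822134e+02 -9.53648399e-02  8.50568236e+01] [-4.32045348  0.74353833 12.39221037]
```

View pics/seat.png

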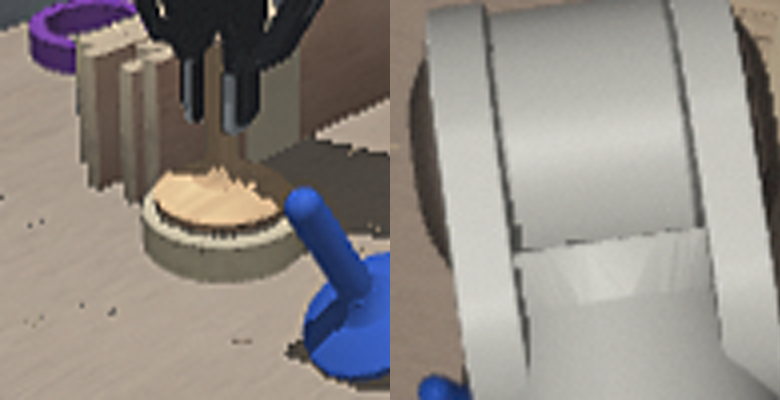

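The top is sliding down its flank as I shift, at about 0.5 mm down per mm sideways. I'll continue the same way.

move_arm --offset '[[0, -0.1, 0], [0, -0.1, 0], [0, 0, 0.1], [0, 0, 0]]' --twist '[[0, 0, 0], [0, 0, 0], [0, 0, 0], [0, 0, 0]]' --grip '[0, 0, 0, 0]'

```text
time: 10.45
ee_pos: [0.4804, 0.0639, 0.0985]
tcp_rot: [179.7, -0.1, 85.1]
wrist_force: [-1.0, 1.5, 14.3]
opening: 0.0195
grasp_force: 41.0
```

move_arm --offset '[[0.1, 0, 0], [0, 0, -0.05], [0, 0, 0]]' --twist '[[0, 0, 0], [0, 0, 0], [0, 0, 0]]' --grip '[0, 0, 0]'

```text
time: 10.75
ee_pos: [0.4804, 0.0643, 0.0985]
tcp_rot: [179.8, -0.0, 85.0]
wrist_force: [0.1, -1.4, 11.2]
opening: 0.0193
grasp_force: 40.6
```

move_arm --offset '[[0, 0, 0], [0, 0, 0], [0, 0, 0], [0, 0, 0], [0, 0, 0]]' --twist '[[0, 0, 0], [0, 0, 0], [0, 0, 0], [0, 0, 0], [0, 0, 0]]' --grip '[0.25, 0.3, 0.4, 0.5, 0.5]'

```text
time: 11.25
ee_pos: [0.4792, 0.0645, 0.0969]
tcp_rot: [180.0, -0.0, 85.0]
wrist_force: [0.4, 0.3, -0.9]
opening: 0.0427
grasp_force: 0.0
```

Released cleanly. I'll retreat straight up and check.

move_arm --offset '[[0, 0, -1.0], [0, 0, -2.0], [0, 0, -3.0], [0, 0, -4.0], [0, 0, -4.0]]' --twist '[[0, 0, 0], [0, 0, 0], [0, 0, 0], [0, 0, 0], [0, 0, 0]]' --grip '[0.5, 0.5, 0.5, 0.5, 0.5]'

```text
time: 11.75
ee_pos: [0.4788, 0.0644, 0.2391]
tcp_rot: [179.9, -0.0, 85.0]
wrist_force: [1.0, -0.4, -0.6]
opening: 0.0428
grasp_force: 0.0
```

move_arm --offset '[[-3, 0, -2.0], [-4, 0, 0], [-4, 0, 0], [0, 0, 0], [0, 0, 0]]' --twist '[[0, 0, 0], [0, 0, 0], [0, 0, 0], [0, 0, 0], [0, 0, 0]]' --grip '[0.5, 0.5, 0.5, 0.5, 0.5]'

```text
time: 12.25
ee_pos: [0.4696, -0.0458, 0.2577]
tcp_rot: [179.9, -0.1, 84.9]
wrist_force: [0.5, 0.1, 0.7]
opening: 0.0426
grasp_force: 0.0
```

```bash
python3 s.py end
python3 - <<'E'
from h import *
p=viewer.camera("scene");C=cloud(p,pose(p)).reshape(-1,3)
for a,b in((.04,.06),(.06,.08),(.08,.1),(.1,.115),(.115,.14)):
    t=C[(np.hypot(C[:,0]-.48,C[:,1]-.064)<.03)&(C[:,2]>a)&(C[:,2]<b)]
    print(a,len(t),t.mean(0) if len(t) else "",t[:,2].max() if len(t) else "")
E
```

```text
12.25 [ 0.46957639 -0.04584647  0.25766943] [ 1.79895836e+02 -5.87295559e-02  8.49217579e+01] [0.5278983  0.07105907 0.72401892]
0.04 152 [0.47544515 0.0697161  0.04617042] 0.05964806590733862
0.06 62 [0.47616322 0.06934129 0.07014653] 0.0797077479966925
0.08 73 [0.47733942 0.06889897 0.09016566] 0.09964437186488889
0.1 56 [0.47702743 0.06902274 0.10783284] 0.11493711258258199
0.115 36 [0.47769814 0.06628136 0.11927054] 0.12288616937207436
```

View pics/end.png

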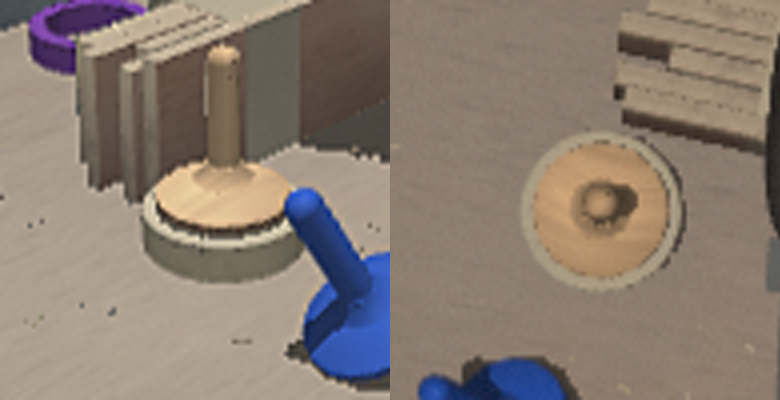

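The top is upright and concentric in the roll. Its tip is at 123 mm, matching the expected 8 + 115 mm, and the stem is vertical. Handing in.

```bash
python3 -c "
from workcell import bot
print(bot.job_done())"
```

```text
the job is handed in; nothing more can be done
None
```

The wooden top is standing upright, stem up, in the hole of the masking-tape roll. It was lowered to contact before release, the gripper is clear, the knob was left alone, and the job was handed in at about 12 s.

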